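# Set up the cross-line laser on its sloped stand

### The job

Get the line laser ready for hanging pictures: draw the stand's side foot all the way out until its lock button pops up, and slide the laser head up the sloped rail from its low end until it is fully home and the spring roller clicks into it. Leave it there on its own, and leave the other things on the table where they are.

Things in the scene. Friction and masses are not known exactly. Their poses are not given: they have to be found in the camera images.
- laser: Laser head: grey plastic block 60 (x) x 40 (y) x 46 (z) mm, about 0.22 kg, dark window and amber lens in both 40 mm ends. Origin: centre of the underside; z up. A T-slot channel runs end to end (x) underneath: slot 15 mm wide through 5 mm thick lips, then a space 29 wide x 10 high, ceiling 15 mm above the underside, with a notch 17 mm long at its middle. Fits either way round. Starts standing on its underside.
- stand: Dark steel stand fixed to the glass. Origin on the table under the rail's low end (mouth); x horizontal, towards the rail's high end; z up. Carries the rail (on a 46 mm wide plate) and, 60 mm before the mouth (x = -60 mm), a square aluminium tube along y, 22 mm thick, its top 33 mm above the table, from y = -115 to -5 mm; the telescopic side foot comes out of it towards +y.
- rail: Aluminium T-rail fixed on the stand, rising at 30 degrees. Origin: middle of its top face at the low end (mouth), 100 mm above the table; x up along the rail, y across, z square to its top. Flange 24 mm wide, 6 thick, 77 long, its mouth rounded in plan and 3 thick, ramping to full thickness by x = 22 mm, on a stem 9 wide, 18 high. Stop plate at x = 77 mm. The laser goes on from the mouth only, channel round the flange.
- rail_home (a point): Where the laser's origin lies when home: x = 45, y = 0, z = -15 mm in the rail's frame (axes as the rail's). The laser's channel ceiling then rests on the flange and its end is 2 mm short of the stop plate, which stands 10 mm above the flange. Sliding it over the roller takes about 5 to 12 N along the rail.
- detent (a joint): Travel of the spring roller (10 mm radius, 8 mm wide) in the rail's top at x = 45 mm of the rail: 0 = standing 3 mm out of the rail (free, or clicked into the laser's notch), about 0.003 m while the laser's ceiling presses it down.
- foot (a joint): Extension of the telescopic side foot along the stand's +y, 0 = in, 0.070 m = locked, end of travel 0.072 m; starts between 0 and 0.015; takes about 2 to 4 N to move.
- post_top (a point): Top centre of the side foot's upright black post, 16 mm in diameter, 88 mm above the table, free to grip over its upper 50 mm; it moves with the foot (stand x = -60 mm, y = the foot's extension). With the foot in, it blocks the way to the rail's mouth.
- lock_button (a joint): Height of the brass lock button, 10 mm in diameter, on the foot's inner tube: about 0 while it is held down inside the tube, about 0.006 m when it has popped out through the hole in the tube's top and locked the foot (from about 0.069 m of extension).
- tray: Round steel magnetic tray with brass pins stuck on it, 160 mm across, 18 mm high, lying free; origin: centre of its underside. To be left alone.
- hammer: Black nylon hammer lying free, about 240 mm long along its x (from -120 to +121 mm), head 85 mm across and 32 mm high at the +x end; origin under the middle of the handle. To be left alone.
- pot: Grey silicone pot, 56 mm across, 42 mm high, standing free some 90 mm from the laser's middle, off one end of it; origin: centre of its underside. To be left alone.
- drill_guide: Silver aluminium drill guide standing free, L-shaped, base 75 (x) x 30 (y) x 12 mm with a 10 mm thick upright 50 mm high at its -x end and a round steel bush; origin: centre of its underside. To be left alone.
- glue: White bottle 56 mm across, 150 mm high, standing free beside the stand on its +y side; origin: centre of its underside. To be left alone.
- box: Small wooden box with a hinged flap lid, 110 (x) x 85 (y) mm, about 65 mm high with the lid and up to 100 mm with its handle, fixed, beside the stand on its -y side; origin: centre of its underside. To be left alone.
Not all that is in view belongs to the job. Leave any pink look-alike of the laser alone. Leave any purple look-alike of the stand alone.

How it is judged (in metres and radians):
At the end, for the whole second after the job is handed in: Side foot out over 66 mm, its lock button up over 3 mm; laser head on the rail, origin within 4 mm along and across and 5 mm in height of the home point, within 0.12 rad of the rail, at rest; roller pressed less than 1.5 mm (value of joint foot above 0.066 m and value of joint lock_button above 0.003 m and value of joint detent below 0.0015 m and x of laser in the frame of rail_home between -0.004 and 0.004 m and y of laser in the frame of rail_home between -0.004 and 0.004 m and z of laser in the frame of rail_home between -0.005 and 0.005 m and angle between the x axis of laser and the x axis of rail, either way round below 0.12 rad and angle between the z axis of laser and the z axis of rail, either way round below 0.12 rad and linear speed of laser below 0.02 m/s); the robot touches nothing.
It fails at once if the tray, hammer, pot, drill guide or glue bottle is pushed more than 30 mm from its place (distance of any of tray, hammer, pot, drill_guide, glue from where it was at the start of the episode above 0.03 m).
It fails at once if the glue bottle is knocked over (angle between glue's own z axis and vertical above 0.5 rad).
It also fails if it takes over 64 s, if anything falls off the work surface, if the arm or the gripper's body presses on something with over 40 N, if the wrist force passes 120 N, or if a joint passes its speed limit or range.

### The arm

A 6-joint arm with a two-finger parallel gripper is mounted at the origin on the work surface. World frame = base frame: x ahead of the robot, y to its left, z up, the work surface at z = 0. Lengths are in mm, angles in rad, forces in N, time in s.
With the tool pointing down it reaches from about 325 to 875 mm from the base axis. Payload 4.4 kg.
Tool frame: the origin (TCP) lies at the very end of the fingers, on their centre line; the grasp point (between the pads) lies 19 mm behind it; x points along the fingers, z is the direction in which the jaws open and shut, and the axes are right-handed (so a half turn about x gives the same grasp; the last joint's range is limited). The gripper opens to 85 mm and grips with 20 to 120 N. Pads are 22 mm wide; open, the fingers measure 114 mm over their backs; the gripper's body (76 mm by 85 mm) begins 54 mm behind the grasp point. The pads swing forward as they close: fully open they stand 13 mm farther back than shut.
Start: joints at [-1.458, 0.207, 1.542, -0, 1.393, -0.15], TCP at [149.919, -555.114, 231.282] pointing down, gripper open.
Joint ranges: [-2.73, 2.73], [-0.86, 2.22], [0.23, 2.46], [-1.11, 4.25], [0.08, 2.63], [-2.82, 2.82]. Speed limits (rad/s): [2.79, 2.79, 3.14, 3.14, 3.14, 3.14].

### API

Orientations are given as a unit quaternion [x, y, z, w].
In Python, from cell import robot gives the robot as it stands.
- The arm moves only by the tool carry_out, never from a script. Its argument "commands" is a list of rows, each a list of 7 numbers: the opening, from -1 (shut) to 1 (fully open), then the shift along the tool's x, y, z in m, then the turn, a rotation vector about the tool's x, y, z in degrees. In form: [[hand, dx, dy, dz, ax, ay, az], ...]. A call has 1 to 12 rows; each row shifts and turns the commanded pose from where the row before left it, along the tool's axes as they then stand; what a row does not reach is not made up. A row lasts 1/12 s, in which the tool goes at most 41.7 mm and 7.16 degrees, less where a joint would pass 70% of its speed; a pose out of reach is approached as far as the arm can. A call is refused whole if a number of a shift passes 0.0417 or a number of a turn 7.16, either way. A call with a gripper value outside its range is refused whole. The fingers move at their own pace and stop on an object; "newtons" is the grip in N (left out, the last holds). Time passes only in rows, so rows that do not move let the fingers close. It gives the time, the measured TCP pose, the force and the opening at its end, in the units of the state.
- robot.get_state(): the state, without advancing time (a new reading comes with each control period).
- robot.camera(name): name is "scene" or "top" or "wrist"; returns a dict with "image" (400x640x3 uint8, red, green, blue), "z_map" (400x640 float32, mm along the optical axis (not along the pixel's ray), 0 where there is no reading), "K" (3x3 intrinsics, pixels), "R" (3x3) and "t" (3): a world point X has camera coordinates R X + t. Camera axes: x right, y down, z forward; pixel columns grow to the right and rows downward; lengths in mm; the calibration is good to about 2 mm. A picture is of the moment at which its call begins.
- robot.sign_off(): hands the job in, once; it reports no verdict.
The state is a dict: "t": time; "q": joint angles; "dq": joint speeds; "effort": joint torques, N m; "eef_pos": TCP position; "eef_rot": TCP orientation; "force": force on the tool from outside, world axes, zero at the start; "wrist_torque": the same for the moment, N m; "grip_width": finger opening in mm.
Only numpy, scipy, OpenCV 4.12 (cv2) and the standard library are available. Lean on these libraries where they do the work, as an engineer would, in place of code of your own. Each camera call takes 0.05 s, during which the arm holds its last target.

## Working session

There is one attempt and no reset: what is moved stays moved. The work goes in short steps, Python scripts to look and compute and a tool call to move; the robot and the scene stay as the last step left them, time stands still between calls to the robot, and variables do not carry over. Pictures are saved under pics/ and viewed, and the job is handed in when it is done.

Besides the shell and the picture viewer there is one more tool, called as name(argument=value, ...), one argument or row to a line, values as JSON. carry_out: Moves the arm, as the interface text tells. Its arguments: {"type":"object","properties":{"commands":{"type":"array","items":{"type":"array","items":{"type":"number"}}},"newtons":{"type":"number"}},"required":["commands"]}

```bash
mkdir -p pics; ls; cat > h.py <<'E'
from cell import robot
import cv2,numpy as np
def snap(n,f):
    c=robot.camera(n); cv2.imwrite(f'pics/{f}.png',c['image'][:,:,::-1]); np.savez(f'pics/{f}.npz',**{k:c[k] for k in('image','z_map','K','R','t')}); return c
def load(f): return np.load(f'pics/{f}.npz')
def px(c,u,v,z=None):
    K,R,t=c['K'],c['R'],c['t']; r=np.linalg.inv(K)@np.array([u,v,1.])
    if z is None:
        d=c['z_map'][int(v),int(u)]; return R.T@(r*d-t)
    o=-R.T@t; w=R.T@r; return o+w*(z-o[2])/w[2]
def crop(f,u0,v0,u1,v1,s,o):
    im=cv2.imread(f'pics/{f}.png')[v0:v1,u0:u1]; cv2.imwrite(f'pics/{o}.png',cv2.resize(im,None,fx=s,fy=s,interpolation=cv2.INTER_CUBIC))
E
python3 - <<'E'
from h import *
for n in('scene','top'):snap(n,n+'0')
print(robot.get_state())
E
```

```text
pics
{'t': 0.1, 'q': array([-1.45750345e+00,  2.07374727e-01,  1.54286215e+00,  2.08640522e-05,
        1.39353168e+00, -1.50481794e-01]), 'dq': array([ 0.00079788, -0.00243674, -0.00436968,  0.0007291 , -0.0001066 ,
        0.00141451]), 'effort': array([-6.87330412e-04, -3.84096050e+01, -2.92549020e+01, -1.17033960e-04,
        4.90062244e-03,  1.17307252e-05]), 'eef_pos': array([ 149.84135388, -554.39088226,  230.19501022]), 'eef_rot': array([ 0.43046489,  0.5619378 , -0.42934682,  0.56088073]), 'force': array([ 0.2391174 ,  0.78196792, -0.45565901]), 'wrist_torque': array([0.00077452, 0.01421211, 0.03443456]), 'grip_width': 85.30973626447742}
```

View pics/scene0.png

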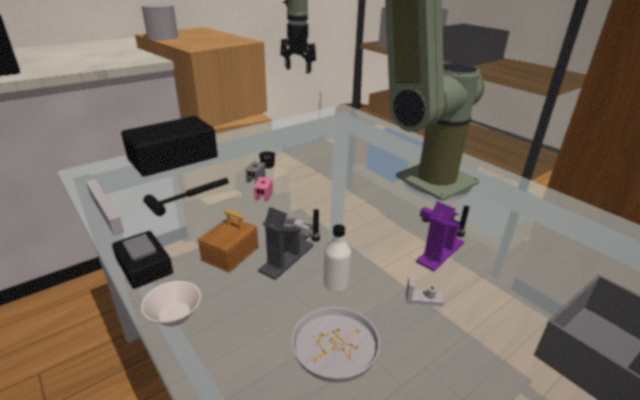

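View pics/top0.png

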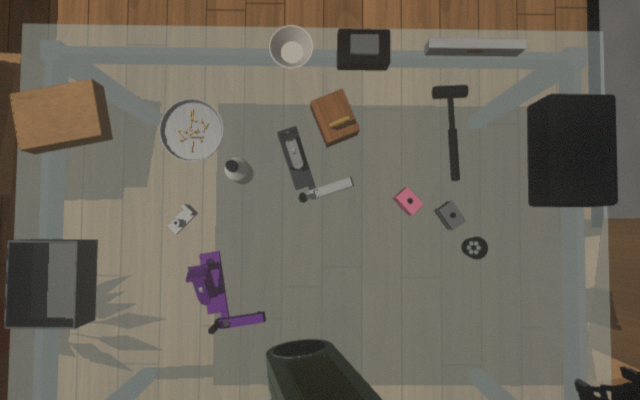

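The grey laser is at top (450,215), with the pink decoy at (408,201). The dark stand is at (295,158) with its post at (304,197); the purple decoy is at (210,285). The grey laser next to the pot and the dark stand between the box and the glue fit the description. I'll check this in enlarged crops.

```bash
python3 - <<'E'
from h import *
crop('top0',250,80,370,220,5,'c1');crop('top0',380,170,500,270,6,'c2');crop('scene0',180,140,360,300,4,'c3')
c=load('top0')
print('cam',-c['R'].T@c['t'],c['K'][0])
for u,v in[(450,215),(408,201),(474,247),(304,197),(350,183),(310,189),(285,130),(295,158),(235,170),(335,118)]:print(u,v,px(c,u,v).round())
E
```

```text
cam [ 438.65194428   -2.16113267 1065.010179  ] [422.47242804   0.         319.65366486]
450 215 [ 465. -331.   47.]
408 201 [ 498. -229.   48.]
474 247 [ 386. -399.   19.]
304 197 [503.  22.  87.]
350 183 [542. -89.  33.]
310 189 [528.   9.   9.]
285 130 [652.  65. 120.]
295 158 [590.  42. 112.]
235 170 [558. 173. 134.]
335 118 [694. -50.  64.]
```

View pics/c1.png

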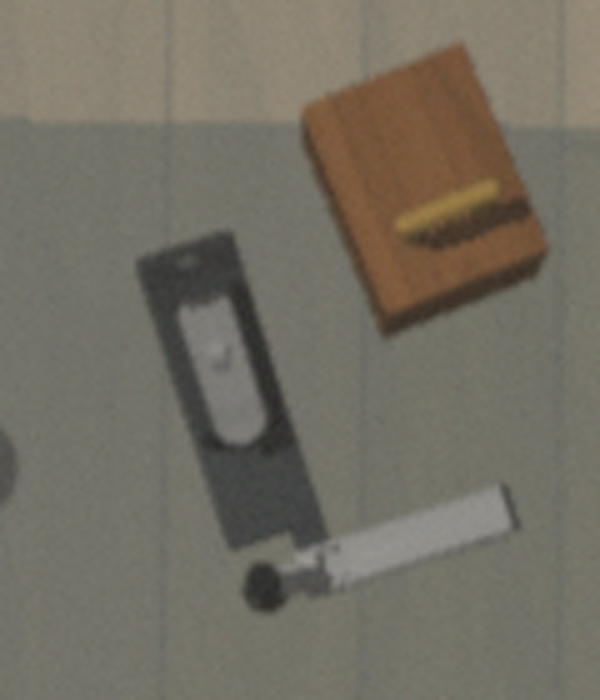

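View pics/c2.png

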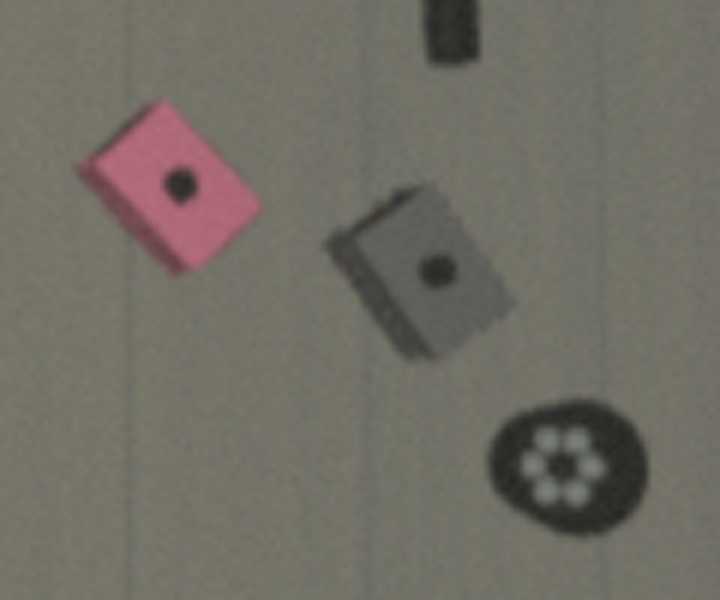

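View pics/c3.png

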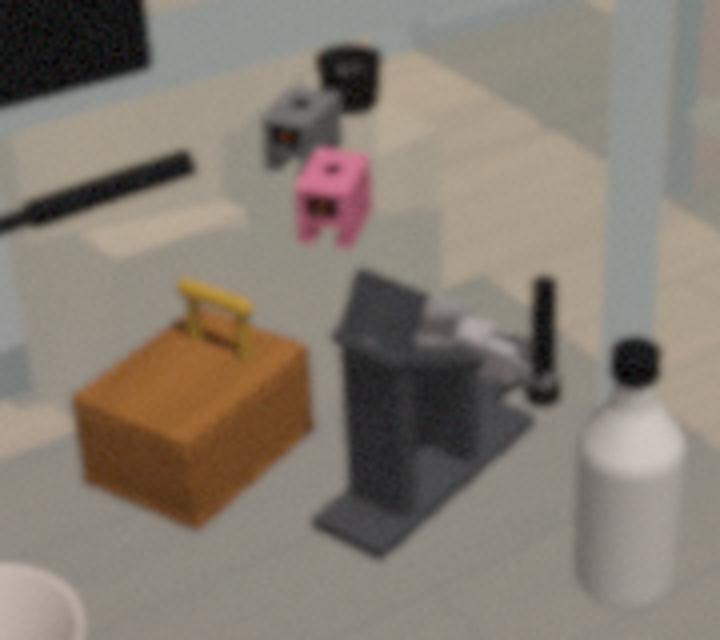

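Confirmed: the grey laser is at top (450,215), next to the pot. The dark stand's rail mouth is at about (299,168), its tube runs to (351,182), and its post is at (303,197). Next I'll measure the pose.

```bash
python3 - <<'E'
from h import *
c=load('top0')
A=px(c,250+507/5,80+508/5,33);B=px(c,250+345/5,80+566/5,33);P=px(c,250+265/5,80+586/5,88)
# tube outline corners
print('tube far',A,'near',B,'post',P)
y=(B-A)[:2];y/=np.linalg.norm(y);print('yaw from tube',np.degrees(np.arctan2(y[1],y[0]))-90)
# rail long axis via depth: points on flange
z=c['z_map'];K=c['K']
v,u=np.mgrid[135:178,275:325]
d=z[135:178,275:325];r=np.linalg.inv(K)@np.stack([u.ravel()+0.,v.ravel(),np.ones(u.size)])
W=(c['R'].T@(r*d.ravel()-c['t'][:,None])).T
print(W[:,2].reshape(d.shape)[::3,::3].round().astype(int))
im=c['image'][135:178,275:325].astype(int).sum(2).ravel()
m=(im>330)&(W[:,2]>80);Q=W[m];print(len(Q),Q.mean(0))
cc=Q-Q.mean(0);U,S,Vt=np.linalg.svd(cc);print(S,Vt)
ax=Vt[0]*np.sign(Vt[0][2]);print('yaw rail',np.degrees(np.arctan2(ax[1],ax[0])),'rise',np.degrees(np.arcsin(ax[2])))
# laser top corners
for q in[(355,240),(425,183),(516,300),(440,360),(437,271)]:print('laser',px(c,380+q[0]/6,170+q[1]/6,46))
# plate corners at z=~2?
for q in[(137,262),(233,232)]:print('platehigh',px(c,250+q[0]/5,80+q[1]/5,px(c,250+q[0]/5+1,80+q[1]/5+2)[2]),px(c,250+q[0]/5+1,80+q[1]/5+2))
E
```

```text
tube far [545.15791118 -92.90428415  33.        ] near [516.00353242 -13.58266504  33.        ] post [502.30657991  24.02014405  88.        ]
yaw from tube 20.180724278941526
[[   0  129  138  146  148  148  147  148    0   -3   -2    1   -2   -2
     1    0   45]
 [  -4   -1  150  151  148  147  133  110  110   -1    1   -2   -1   -2
     1    0   12]
 [  -2   -1  147  111  133  133  135  106  106   -3    1   -4   -2    1
     0    0   -3]
 [  -3    1  111  108  133  130  131 1065  101   -3    0   -2   -1   -1
     1   -3    0]
 [   0    2   -3  104  129  127  126  127   97   94   -1    0   -2   -5
    -3   -2   -3]
 [  -4   -2    2  100   98  122  123  121   92   93   -2   -1    0   -1
     1    0   -3]
 [   0   -3   -2   94   94  121  118  117  120   94   -4   -1   -3    0
    -1   -2    0]
 [  -2   -1    3    1   94  119  116  113  113   84   82    3    1   -1
     0   -1   -1]
 [  -1   -1   -1   -1   88   87  112  114  110   82   83   -1    0    0
     2    0    0]
 [   2   -2   -4   -7   82   87  108  107  104  104   53    1    0   -3
     4   -1    0]
 [   1   -2   -4    1    
[... 418 characters left out ...]
    0]]
249 [595.80856943  43.29893189 132.52579013]
[1912.3164797   273.91312558   97.70819724] [[-0.15816896 -0.04525864  0.98637429]
 [-0.93247641 -0.32171007 -0.16428751]
 [-0.32476197  0.94575594 -0.00868193]]
yaw rail -164.03199764180533 rise 80.53083699684578
laser [ 476.50467629 -304.84441936   46.        ]
laser [ 499.77210985 -333.38934719   46.        ]
laser [ 452.7432742  -369.94014393   46.        ]
laser [ 428.35363599 -338.95276576   46.        ]
laser [ 464.22321123 -338.00110334   46.        ]
platehigh [644.75973824  81.54298421 126.12274206] [640.26446657  79.25608957 126.12274206]
platehigh [689.58420247  44.42970833  -5.42225903] [684.44984826  41.82804817  -5.42225903]
```

```bash
cat >> h.py <<'E'
from scipy.spatial.transform import Rotation as Ro
def cur():
    s=robot.get_state(); return s['eef_pos'],Ro.from_quat(s['eef_rot']).as_matrix(),s
def plan(p,R):
    p0,R0,s=cur(); d=R0.T@(np.array(p)-p0); rv=Ro.from_matrix(R0.T@R).as_rotvec(degrees=True)
    print('t',s['t'].round(2) if hasattr(s['t'],'round') else s['t'],'tool shift mm',d.round(1),'turn deg',rv.round(1),'| then-shift if turned first',(R.T@(np.array(p)-p0)).round(1))
def down(yaw): # jaw axis z at yaw deg (world), x down
    z=np.array([np.cos(np.radians(yaw)),np.sin(np.radians(yaw)),0]);x=np.array([0,0,-1.]);return np.stack([x,np.cross(z,x),z],1)
E
python3 - <<'E'
from h import *
c=load('top0');p,R,s=cur();print(R.round(3))
z=c['z_map'];K=c['K']
v,u=np.mgrid[135:178,275:325]
d=z[135:178,275:325];r=np.linalg.inv(K)@np.stack([u.ravel()+0.,v.ravel(),np.ones(u.size)])
W=(c['R'].T@(r*d.ravel()-c['t'][:,None])).T
im=c['image'][135:178,275:325].astype(int).sum(2).ravel()
m=(im>300)&(W[:,2]>90)&(W[:,2]<145);Q=W[m]
for i in range(4):
    A=np.c_[Q[:,:2],np.ones(len(Q))];k=np.linalg.lstsq(A,Q[:,2],rcond=None)[0];e=Q[:,2]-A@k;Q=Q[abs(e)<4]
print(len(Q),k,'slope deg',np.degrees(np.arctan(np.hypot(k[0],k[1]))),'yaw',np.degrees(np.arctan2(k[1],k[0])))
mu=Q[:,:2].mean(0);w,V=np.linalg.eigh(np.cov(Q[:,:2].T));print(mu,np.sqrt(w),'long yaw',np.degrees(np.arctan2(V[1,1],V[0,1])))
for yaw in(18,19,20,21):
    a=np.radians(yaw);x=np.array([np.cos(a),np.sin(a)]);y=np.array([-x[1],x[0]])
    q=Q[:,:2];print(yaw,'y centre',np.percentile(q@y,[2,98]).mean(),'x range',np.percentile(q@x,[1,99]),'x at z=100',((100-k[2])-0)/ (k[:2]@x) if 0 else None)
    t=(100-k[2]-k[:2]@mu)/(k[:2]@x);print(mu+t*x,'post rel',np.array([x,y])@(np.array([502.3,24])-(mu+t*x)))
plan([502,24,120],down(110));plan([464,-337,150],down(125));plan([464,-337,150],down(125-180))
E
```

```text
[[-0.     0.965  0.261]
 [ 0.002  0.261 -0.965]
 [-1.     0.    -0.002]]
260 [ 5.75117815e-01  2.12469168e-01 -2.36173901e+02] slope deg 31.5128704454119 yaw 20.276039858597525
[598.94950199  43.98316984] [ 6.51549719 16.36594416] long yaw -160.18159907570214
18 y centre -143.3363171532517 x range [554.32737883 610.12214296] x at z=100 None
[571.56829127  35.08647517] post rel [-69.30396902  10.86121472]
19 y centre -153.49333552660818 x range [551.70569382 607.60357856] x at z=100 None
[571.74245872  34.61503357] post rel [-69.11505154  12.57154171]
20 y centre -163.5743450985103 x range [548.91595391 604.89993221] x at z=100 None
[571.91649079  34.14395842] post rel [-68.88754079  14.27803928]
21 y centre -173.7263315965261 x range [545.92501611 602.01202749] x at z=100 None
[572.09049359  33.6729625 ] post rel [-68.62151851  15.98018763]
t 0.1 tool shift mm [ 111.4  490.7 -466.3] turn deg [175.1  -0.    0.2] | then-shift if turned first [ 110.2 -528.7  423.1]
t 0.1 tool shift mm [  80.6  359.9 -127.8] turn deg [ 1.601e+02 -1.000e-01  2.000e-01] | then-shift if turned first [  80.2 -382.    -2.1]
t 0.1 tool shift mm [  80.6  359.9 -127.8] turn deg [-19.9  -0.1  -0. ] | then-shift if turned first [ 80.2 382.    2.1]
```

carry_out(
  commands=[
    [1,0,0.0275,-0.026,-0.4,0,0],
    [1,0,0.0275,-0.026,-0.4,0,0],
    [1,0,0.0275,-0.026,-0.4,0,0],
    [1,0,0.0275,-0.026,-0.4,0,0],
    [1,0,0.0275,-0.026,-0.4,0,0],
    [1,0,0.0275,-0.026,-0.4,0,0],
    [1,0,0.0275,-0.026,-0.4,0,0],
    [1,0,0.0275,-0.026,-0.4,0,0],
    [1,0,0.0275,-0.026,-0.4,0,0],
    [1,0,0.0275,-0.026,-0.4,0,0],
    [1,0,0.0275,-0.026,-0.4,0,0],
    [1,0,0.0275,-0.026,-0.4,0,0],
  ],
)

```text
t: 1.1
eef_pos: [372.2, -157.2, 231.1]
eef_rot: [0.406, 0.579, -0.406, 0.579]
force: [0.7, -0.4, -0.5]
grip_width: 84.8
```

carry_out(
  commands=[
    [1,0,0.025,-0.026,0,0,0],
    [1,0,0.025,-0.026,0,0,0],
    [1,0,0.025,-0.026,0,0,0],
    [1,0,0.02,-0.026,0,0,0],
    [1,0,0,0,0,0,0],
    [1,0,0,0,0,0,0],
  ],
)

```text
t: 1.6
eef_pos: [425.7, -27.5, 230.8]
eef_rot: [0.404, 0.58, -0.405, 0.579]
force: [0.7, 0.1, 0.8]
grip_width: 85.2
```

```bash
python3 - <<'E'
from h import *
plan([502,24,120],down(-70));print(cur()[0]);c=snap('wrist','w1');print(-c['R'].T@c['t'],c['R'].round(2))
E
```

```text
t 1.6 tool shift mm [110.7  89.5 -22. ] turn deg [ 0.2 -0.   0.1] | then-shift if turned first [110.8  89.3 -22.3]
[425.72074884 -27.49498637 230.8238247 ]
[491.22884096  -3.3710961  373.94715875] [[ 0.34 -0.94 -0.  ]
 [-0.9  -0.33  0.28]
 [-0.26 -0.1  -0.96]]
```

View pics/w1.png

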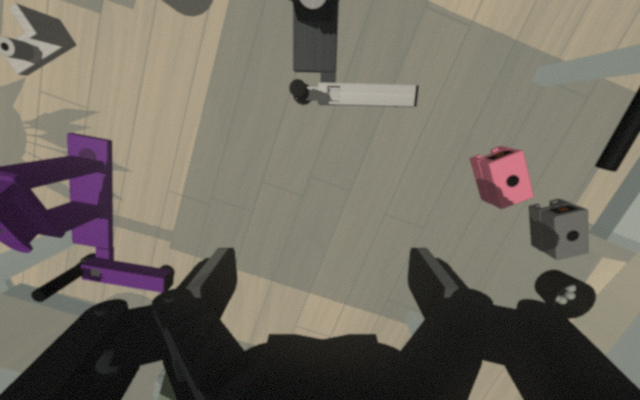

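carry_out(
  commands=[
    [1,0,0.03,-0.007,0,0,0],
    [1,0,0.03,-0.007,0,0,0],
    [1,0,0.03,-0.008,0,0,0],
    [1,0,0,0,0,0,0],
    [1,0,0,0,0,0,0],
  ],
)

```text
t: 2.07
eef_pos: [503.3, 21.2, 230.7]
eef_rot: [0.406, 0.579, -0.407, 0.578]
force: [-0.1, -0.1, -0.7]
grip_width: 85.7
```

```bash
python3 - <<'E'
from h import *
plan([502,24,120],down(-70));print(cur()[0]);c=snap('wrist','w2');print(-c['R'].T@c['t'])
E
```

```text
t 2.0667 tool shift mm [ 1.107e+02 -1.000e-01 -3.100e+00] turn deg [-0.1 -0.   0.1] | then-shift if turned first [110.7  -0.3  -3.1]
[503.32435824  21.17886851 230.68017378]
[569.00904098  45.03259348 373.77678501]
```

View pics/w2.png

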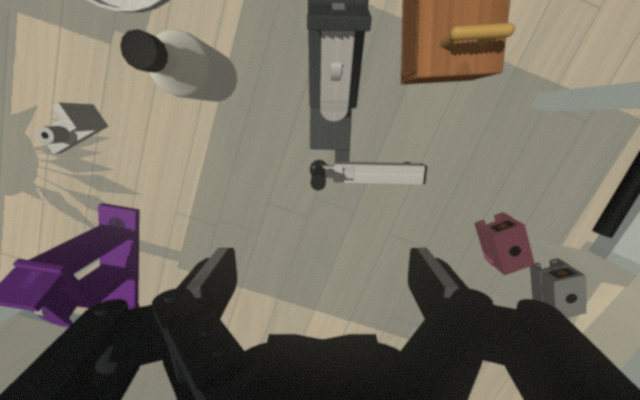

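```bash
python3 - <<'E'
from h import *
crop('w2',290,0,440,200,4,'c4')
c=load('w2')
print('post',px(c,318,167,88),px(c,318,167))
E
```

```text
post [521.96794023  32.28564911  88.        ] [514.14133907  30.16483884  40.45304896]
```

View pics/c4.png

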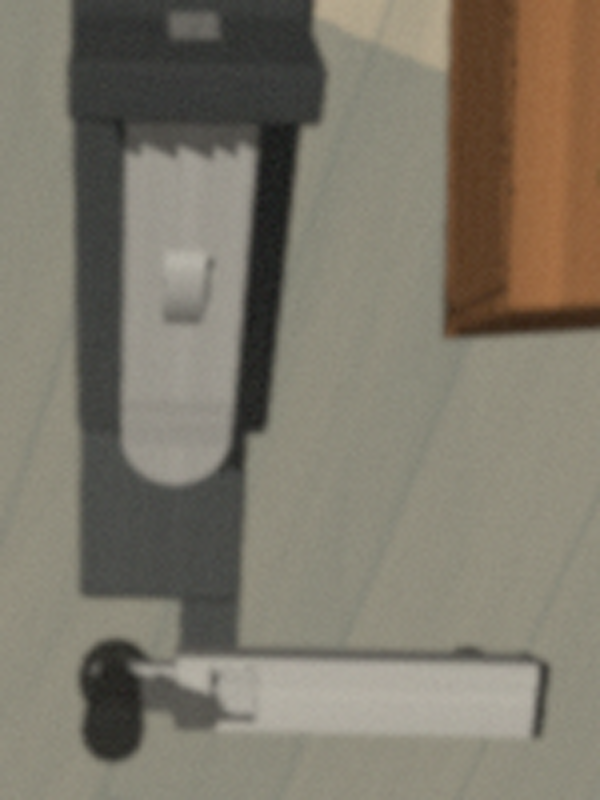

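```bash
cat >> h.py <<'E'
def rail2stand(p):
    p=np.asarray(p,float);c,s=np.cos(np.pi/6),.5
    return np.array([p[0]*c-p[2]*s,p[1],100+p[0]*s+p[2]*c])
def s2w(p,th):
    a=np.radians(th[2]);return np.array([th[0]+p[0]*np.cos(a)-p[1]*np.sin(a),th[1]+p[0]*np.sin(a)+p[1]*np.cos(a),p[2]])
def proj(c,X):
    q=c['K']@(c['R']@X+c['t']);return q[:2]/q[2]
E
python3 - <<'E'
from h import *
from scipy.optimize import least_squares
c=load('w2')
obs=[((0,0,0),(175,487)),((77,12,0),(121,125)),((77,-12,0),(262,125)),((12,12,0),(121,430)),((12,-12,0),(238,430)),((45,0,3),(187,285))]
def f(th,full=False):
    r=[]
    for m,o in obs: r.append(proj(c,s2w(rail2stand(m),th))-(np.array(o)/4+[290,0]))
    for m,o in [((-49,-115,33),(547,663)),((-71,-115,33),(538,737)),((-60,th[3],88),(112,731))]: r.append(proj(c,s2w(np.array(m,float),th))-(np.array(o)/4+[290,0]))
    r=np.array(r)
    return r if full else r.ravel()
s=least_squares(f,[560,45,20,5],loss='soft_l1');print(s.x);print(f(s.x,True).round(1))
print('home',s2w(rail2stand([45,0,-15]),s.x),'post',s2w(np.array([-60,s.x[3],88]),s.x))
E
```

```text
[567.96665813  33.61685924  18.47230437  12.98648104]
[[-0.3 -0.2]
 [ 1.8 -5.2]
 [-0.1 -4.3]
 [ 0.2  1.6]
 [-1.8  2.3]
 [-0.5  1.9]
 [ 0.4  0.2]
 [ 0.3 -0.2]
 [ 0.  -0. ]]
home [612.04346502  48.34106523 109.50961894] post [506.94332533  26.92346369  88.        ]
```

```bash
python3 - <<'E'
from h import *
c=load('w2')
for q in[(318,181),(318,182),(318,184),(317,180),(320,183)]:print(px(c,*q))
print('depth patch post');print(c['z_map'][160:192:2,310:328:2].round())
c0=load('top0');
for q in[(302,196),(303,197),(303,198),(302,197)]:print(px(c0,*q))
# reprojection of w1
c1=load('w1');crop('w1',270,0,430,120,4,'c5')
E
```

```text
[508.76474455  27.56369884  88.74632223]
[507.79365379  27.21752232  88.72187283]
[505.91472975  26.54331188  88.98641261]
[509.40556471  28.85457349  88.82847577]
[507.40258014  24.94745458  88.23078697]
depth patch post
[[373. 373. 373. 367. 363. 367. 373. 373. 373.]
 [374. 368. 359. 359. 359. 359. 360. 367. 375.]
 [368. 361. 360. 360. 360. 361. 360. 361. 369.]
 [361. 360. 354. 348. 342. 346. 349. 350. 350.]
 [360. 362. 339. 333. 329. 336. 342. 350. 349.]
 [361. 338. 325. 319. 318. 323. 329. 350. 350.]
 [362. 324. 311. 308. 306. 310. 317. 335. 351.]
 [364. 311. 299. 297. 296. 299. 306. 321. 352.]
 [380. 297. 290. 290. 291. 292. 297. 309. 352.]
 [382. 291. 290. 291. 291. 291. 291. 297. 380.]
 [292. 291. 291. 289. 291. 291. 290. 290. 380.]
 [291. 291. 292. 292. 292. 291. 293. 292. 381.]
 [292. 292. 292. 291. 292. 291. 291. 292. 381.]
 [384. 292. 294. 292. 293. 293. 293. 293. 385.]
 [383. 294. 293. 294. 294. 293. 293. 383. 384.]
 [384. 384. 385. 294. 294. 384. 385. 383.   0.]]
[505.23639225  26.42912293  85.60509419]
[502.87202469  24.06551385  86.4556228 ]
[500.25423033  23.92116972  91.10155121]
[502.74873311  26.3372215   88.0634953 ]
```

View pics/c5.png

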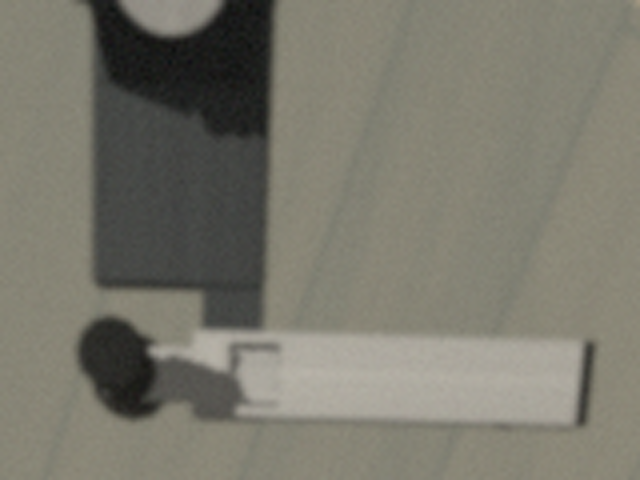

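```bash
python3 - <<'E'
from h import *
plan([505,26,52],down(-71))
E
```

```text
t 2.1167 tool shift mm [178.7   4.4  -3.9] turn deg [ 0.8 -0.   0.1] | then-shift if turned first [178.7   4.   -4. ]
```

carry_out(
  commands=[
    [0.6,0.03,0.0022,-0.002,0.4,0,0],
    [0.6,0.03,0.0022,-0.002,0.4,0,0],
    [0.6,0.03,0,0,0,0,0],
    [0.6,0.03,0,0,0,0,0],
    [0.4,0.03,0,0,0,0,0],
    [0.4,0.0285,0,0,0,0,0],
    [0.4,0,0,0,0,0,0],
    [0.4,0,0,0,0,0,0],
  ],
)

```text
t: 2.78
eef_pos: [503.4, 26.5, 51.7]
eef_rot: [0.41, 0.577, -0.412, 0.574]
force: [-0.0, -0.4, -0.0]
grip_width: 59.6
```

```bash
python3 - <<'E'
from h import *
plan([505,26,52],down(-71));c=snap('wrist','w3')
E
```

```text
t 2.7833 tool shift mm [-0.3  1.3  1. ] turn deg [ 0.  -0.1  0.3] | then-shift if turned first [-0.3  1.3  1. ]
```

View pics/w3.png

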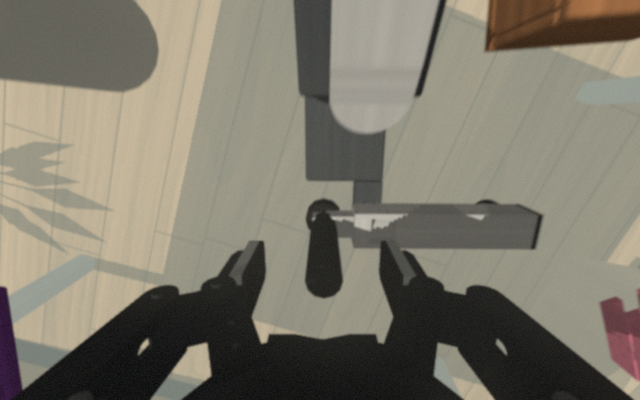

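The post's top, at (325,285), sits between the finger tips at (255,250) and (390,250). Closing the gripper.

carry_out(
  commands=[
    [-1,0,0,0,0,0,0],
    [-1,0,0,0,0,0,0],
    [-1,0,0,0,0,0,0],
    [-1,0,0,0,0,0,0],
    [-1,0,0,0,0,0,0],
    [-1,0,0,0,0,0,0],
  ],
  newtons=40,
)

```text
t: 3.33
eef_pos: [507.2, 27.4, 54.6]
eef_rot: [0.41, 0.575, -0.41, 0.577]
force: [-0.8, -1.0, 6.7]
grip_width: 15.0
```

```bash
python3 - <<'E'
from h import *
p,R,s=cur();print(p,s['force'],s['wrist_torque'],s['grip_width']);c=snap('wrist','w4');p,R,s=cur();print(p,s['force'],R.round(3))
E
```

```text
[507.22328829  27.36704168  54.59100992] [-0.83980827 -0.96487547  6.66501586] [-0.0935685   0.24854874 -0.06171233] 15.001790205255167
[507.20376589  27.37958282  54.57834567] [-1.6752492  -0.12119741  7.88467176] [[ 0.003  0.945  0.328]
 [-0.001  0.328 -0.945]
 [-1.     0.002  0.001]]
```

View pics/w4.png

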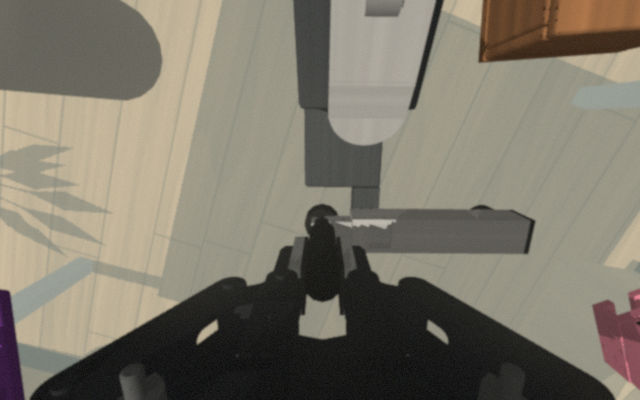

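carry_out(
  commands=[
    [-1,0,0,-0.005,0,0,0],
    [-1,0,0,-0.005,0,0,0],
    [-1,0,0,-0.005,0,0,0],
    [-1,0,0,-0.005,0,0,0],
    [-1,0,0,-0.005,0,0,0],
    [-1,0,0,-0.005,0,0,0],
    [-1,0,0,-0.005,0,0,0],
    [-1,0,0,-0.005,0,0,0],
    [-1,0,0,-0.005,0,0,0],
    [-1,0,0,-0.005,0,0,0],
  ],
)

```text
t: 4.22
eef_pos: [491.4, 74.2, 54.6]
eef_rot: [0.41, 0.575, -0.41, 0.578]
force: [0.2, -3.6, 6.0]
grip_width: 15.1
```

carry_out(
  commands=[
    [-1,0,0,-0.003,0,0,0],
    [-1,0,0,-0.003,0,0,0],
    [-1,0,0,-0.002,0,0,0],
    [-1,0,0,0,0,0,0],
  ],
)

```text
t: 4.55
eef_pos: [488.6, 82.5, 54.6]
eef_rot: [0.41, 0.575, -0.409, 0.577]
force: [-0.3, -0.9, 6.1]
grip_width: 14.7
```

carry_out(
  commands=[
    [-1,0,0,-0.002,0,0,0],
    [-1,0,0,-0.002,0,0,0],
    [-1,0,0,0,0,0,0],
  ],
)

```text
t: 4.8
eef_pos: [488.3, 83.3, 54.6]
eef_rot: [0.409, 0.574, -0.41, 0.579]
force: [2.6, -10.9, 2.8]
grip_width: 15.1
```

```bash
python3 - <<'E'
from h import *
c=snap('wrist','w5');crop('w5',240,0,560,260,2.5,'c6');print(cur()[0],cur()[2]['force'])
E
```

```text
[488.35057047  83.33325711  54.61552799] [  1.86096032 -10.19642613   3.2826428 ]
```

View pics/c6.png

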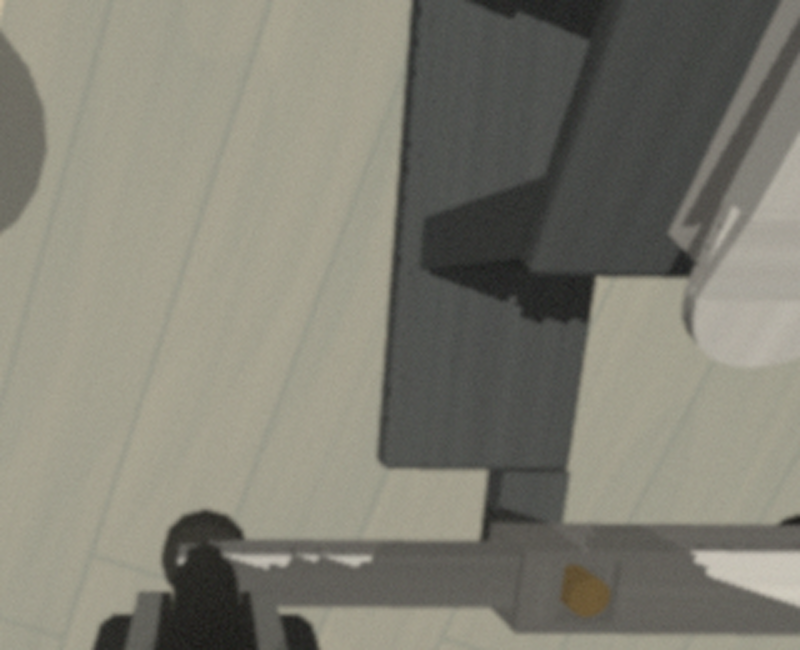

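The brass button is up at crop (585,590), and the foot is against its end stop (10 N of resistance, 59 mm of travel). Releasing it.

carry_out(
  commands=[
    [-1,0,0,0.001,0,0,0],
    [0.3,0,0,0,0,0,0],
    [0.3,0,0,0,0,0,0],
    [0.3,0,0,0,0,0,0],
    [0.3,0,0,0,0,0,0],
    [0.3,-0.03,0,0,0,0,0],
    [0.3,-0.03,0,0,0,0,0],
    [0.6,-0.03,0,0,0,0,0],
    [1,-0.03,0,0,0,0,0],
    [1,-0.03,0,0,0,0,0],
    [1,-0.01,0,0,0,0,0],
    [1,0,0,0,0,0,0],
  ],
)

```text
t: 5.85
eef_pos: [488.2, 85.5, 216.2]
eef_rot: [0.411, 0.574, -0.408, 0.578]
force: [0.9, -0.2, 0.4]
grip_width: 85.7
```

```bash
python3 - <<'E'
from h import *
c=snap('wrist','w6');crop('w6',260,0,500,200,3.3,'c7');print(cur()[0],cur()[2]['force'])
plan([464,-337,180],down(-55))
plan([430,-200,230],down(-71))
E
```

```text
[486.52971739  85.4612567  213.63515308] [-0.35847349 -0.13173161 -0.96631984]
t 5.9 tool shift mm [  33.5 -159.9  391.7] turn deg [-15.9   0.1  -0.1] | then-shift if turned first [  33.6 -260.8  333.1]
t 5.9 tool shift mm [ -16.6 -146.9  251.2] turn deg [ 0.1  0.  -0.1] | then-shift if turned first [ -16.4 -146.4  251.5]
```

View pics/c7.png

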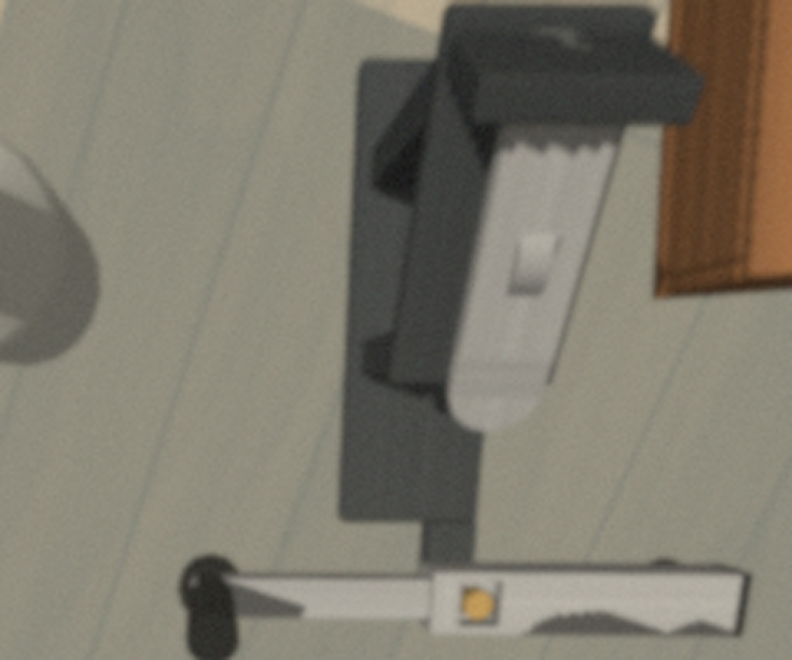

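```bash
cat > fit.py <<'E'
from h import *
from scipy.optimize import least_squares
A=lambda q,s,o:np.array(q)/s+np.array(o)
a,b=load('w2'),load('w6')
oa=[((0,0,0),A((175,487),4,(290,0))),((45,0,3),A((187,283),4,(290,0)))]
ob=[((0,0,0),A((488,432),3.3,(260,0))),((45,0,3),A((535,265),3.3,(260,0)))]
ta=[((-49,-115,33),A((543,663),4,(290,0))),((-71,-115,33),A((538,737),4,(290,0)))]
tb=[((-49,-115,33),A((746,575),3.3,(260,0))),((-71,-115,33),A((738,634),3.3,(260,0))),((-60,70,88),A((212,636),3.3,(260,0)))]
def f(th,full=False):
    r=[]
    for c,ol,tl in((a,oa,ta+[((-60,th[3],88),A((112,731),4,(290,0)))]),(b,ob,tb)):
        for m,o in ol:r.append(proj(c,s2w(rail2stand(m),th))-o)
        for m,o in tl:r.append(proj(c,s2w(np.array(m,float),th))-o)
    return np.array(r) if full else np.array(r).ravel()
s=least_squares(f,[560,45,20,5],loss='soft_l1');print(s.x.round(2));print(f(s.x,True).round(1))
ya=np.radians(s.x[2]);print('mouth along y at yaw18.7',np.array([-np.sin(np.radians(18.7)),np.cos(np.radians(18.7))])@s.x[:2],'touch -149.6')
E
python3 fit.py
```

```text
[568.34  34.19  18.03  12.1 ]
[[-0.8 -0.8]
 [-0.6  1.6]
 [ 0.7  0.4]
 [-0.5  0.1]
 [ 0.  -0.6]
 [-0.3 -0.6]
 [-0.1  0.2]
 [ 1.  -0.1]
 [ 0.1  0.7]
 [ 1.3 -0.4]]
mouth along y at yaw18.7 -149.83592367520245 touch -149.6
```

carry_out(
  commands=[
    [1,0,-0.0165,0.0335,0,0,0],
    [1,0,-0.0165,0.0335,0,0,0],
    [1,0,-0.0165,0.0335,0,0,0],
    [1,0,-0.0165,0.0335,0,0,0],
    [1,0,-0.0165,0.0335,0,0,0],
    [1,0,-0.0165,0.0335,0,0,0],
    [1,0,-0.0165,0.0335,0,0,0],
    [1,0,-0.0165,0.0335,0,0,0],
    [1,0,-0.0165,0.0335,0,0,0],
    [1,0,-0.0165,0.0335,0,0,0],
    [1,0,-0.0165,0.0335,0,0,0],
    [1,0,-0.0165,0.0335,0,0,0],
  ],
)

```text
t: 6.9
eef_pos: [428.6, -359.8, 209.2]
eef_rot: [0.411, 0.578, -0.41, 0.574]
force: [0.8, -0.8, -0.4]
grip_width: 85.2
```

carry_out(
  commands=[
    [1,0,0,0,-5.3,0,0],
    [1,0,0,0,-5.3,0,0],
    [1,0,0,0,-5.3,0,0],
    [1,0,0,0,0,0,0],
    [1,0,0,0,0,0,0],
    [1,0,0,0,0,0,0],
  ],
)

```text
t: 7.4
eef_pos: [429.9, -358.5, 211.0]
eef_rot: [0.327, 0.628, -0.327, 0.626]
force: [-0.0, -0.0, -0.5]
grip_width: 85.8
```

```bash
python3 - <<'E'
from h import *
print(cur()[0]);c=snap('wrist','w7');plan([464,-337,180],down(-55))
for n in range(1):pass
E
```

```text
[ 429.88682252 -358.54798684  210.9996507 ]
t 7.45 tool shift mm [31.5 40.3  1.7] turn deg [-0.1 -0.1  0. ] | then-shift if turned first [31.5 40.3  1.7]
```

View pics/w7.png

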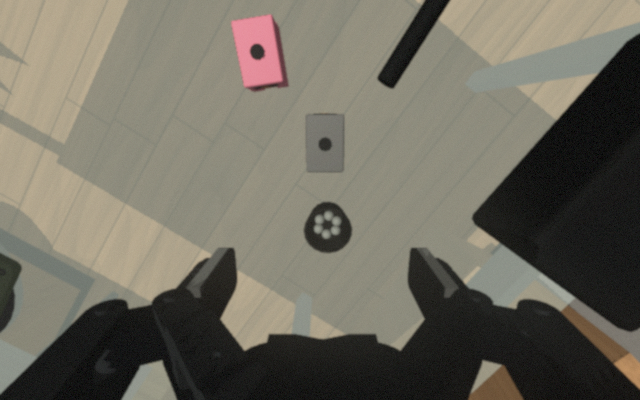

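```bash
python3 - <<'E'
from h import *
crop('w7',285,95,365,190,7,'c8')
E
```

```text
(no output)
```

View pics/c8.png

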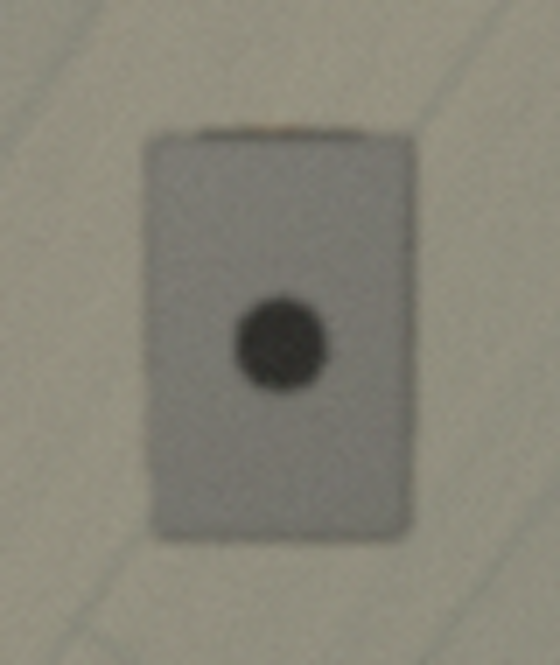

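```bash
python3 - <<'E'
from h import *
c=load('w7')
P=[px(c,285+u/7,95+v/7,46) for u,v in[(146,137),(412,137),(410,540),(152,540),(282,345)]]
for p in P:print(p.round(1))
P=np.array(P);print('mean',P[:4].mean(0));d=P[0]+P[1]-P[2]-P[3];print('yaw x',np.degrees(np.arctan2(d[1],d[0])),np.linalg.norm(d)/2)
m=P[:4].mean(0);print(px(c,320,130)[2])
plan([m[0],m[1],15],down(-90+np.degrees(np.arctan2(d[1],d[0]))))
E
```

```text
[ 478.7 -303.5   46. ]
[ 500.8 -335.2   46. ]
[ 452.7 -369.9   46. ]
[ 430.  -337.5   46. ]
[ 465.6 -336.9   46. ]
mean [ 465.57502001 -336.5282056    46.        ]
yaw x 35.36310999199768 59.35145717460012
47.33664405176466
t 7.45 tool shift mm [196.5  41.9   2.6] turn deg [-0.4 -0.1  0. ] | then-shift if turned first [196.5  41.8   2.4]
```

carry_out(
  commands=[
    [1,0.01,0.02,0.0012,-0.4,0,0],
    [1,0.02,0.022,0.0012,0,0,0],
    [1,0.03,0,0,0,0,0],
    [1,0.03,0,0,0,0,0],
    [1,0.03,0,0,0,0,0],
    [1,0.03,0,0,0,0,0],
    [1,0.03,0,0,0,0,0],
    [1,0.016,0,0,0,0,0],
    [1,0,0,0,0,0,0],
    [1,0,0,0,0,0,0],
  ],
)

```text
t: 8.28
eef_pos: [465.5, -336.3, 15.8]
eef_rot: [0.325, 0.629, -0.324, 0.627]
force: [1.2, -0.8, 0.8]
grip_width: 85.5
```

```bash
python3 - <<'E'
from h import *
plan([465.6,-336.6,15],down(-54.7));c=snap('wrist','w8')
E
```

```text
t 8.2833 tool shift mm [ 0.8 -0.1  0.3] turn deg [ 0.1 -0.2  0. ] | then-shift if turned first [ 0.8 -0.1  0.3]
```

View pics/w8.png

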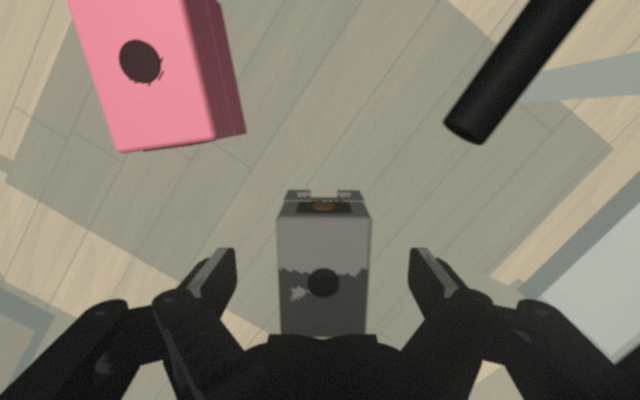

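The laser is centred between the fingers, with its button at (323,283). Gripping it.

carry_out(
  commands=[
    [-1,0,0,0,0,0,0],
    [-1,0,0,0,0,0,0],
    [-1,0,0,0,0,0,0],
    [-1,0,0,0,0,0,0],
    [-1,0,0,0,0,0,0],
    [-1,0,0,0,0,0,0],
  ],
  newtons=60,
)

```text
t: 8.83
eef_pos: [467.1, -338.1, 18.3]
eef_rot: [0.324, 0.627, -0.325, 0.629]
force: [-1.0, 0.5, 5.7]
grip_width: 39.0
```

```bash
python3 - <<'E'
from h import *
p,R,s=cur();print(p,s['force']);plan([465.6,-336.6,15],down(-54.7));c=snap('wrist','w9')
E
```

```text
[ 467.06619279 -338.0706959    18.34331108] [-0.96129882  0.53177585  5.70763628]
t 8.8333 tool shift mm [ 3.3 -0.3 -2.1] turn deg [ 0.1  0.2 -0. ] | then-shift if turned first [ 3.3 -0.3 -2. ]
```

View pics/w9.png

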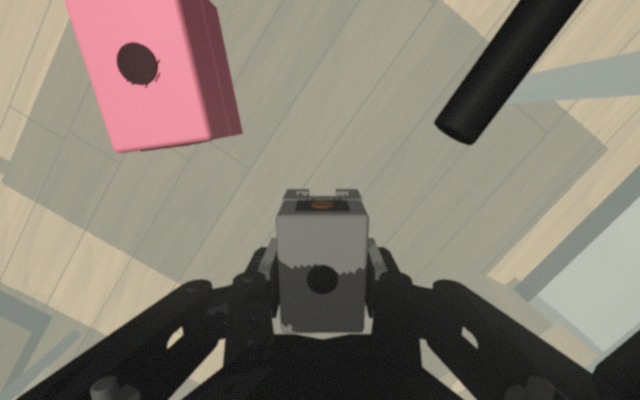

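carry_out(
  commands=[
    [-1,-0.015,0,0,0,0,0],
    [-1,-0.03,0,0,0,0,0],
    [-1,-0.03,0,0,0,0,0],
    [-1,-0.03,0,0,0,0,0],
    [-1,-0.03,0,0,0,0,0],
    [-1,-0.03,0,0,0,0,0],
    [-1,-0.03,0,0,0,0,0],
    [-1,0,0,0,0,0,0],
    [-1,0,0,0,0,0,0],
  ],
)

```text
t: 9.63
eef_pos: [467.0, -338.1, 213.9]
eef_rot: [0.324, 0.627, -0.325, 0.63]
force: [-0.2, 0.5, -2.3]
grip_width: 38.4
```

```bash
cat >> h.py <<'E'
TH=[568.3,34.2,18.4]; OFF=np.array([18.3,-0.3,0])
def railR(TH=TH):
    a=np.radians(TH[2]);S=np.array([[np.cos(a),-np.sin(a),0],[np.sin(a),np.cos(a),0],[0,0,1]])
    c,s=np.cos(np.pi/6),.5
    rx,ry,rz=S@[c,0,s],S@[0,1,0],S@[-s,0,c]
    return rx,ry,rz
def target(x,z,y=0,TH=TH):
    rx,ry,rz=railR(TH);R=np.stack([-rz,rx,-ry],1)
    return s2w(rail2stand([x,y,z]),TH)-R@OFF,R
def where():
    p,R,s=cur();o=p+R@OFF;rx,ry,rz=railR();d=o-s2w(rail2stand([0,0,0]),TH)
    print('laser in rail',[round(float(d@k),1) for k in(rx,ry,rz)],'force rail',[round(float(s['force']@k),1) for k in(rx,ry,rz)],'w',s['grip_width'],'t',s['t'])
E
python3 - <<'E'
from h import *
snap('wrist','w10')
p,R=target(-45,-13);print(p);q=p+[0,0,80]
plan(q,R);plan(q,down(-54.7));plan(q,down(-71.6))
E
```

```text
[529.05322089  21.14433427  82.23993464]
t 9.6833 tool shift mm [  49.3  259.  -255.2] turn deg [16.6 -4.5 29.8] | then-shift if turned first [ 129.1  125.2 -319.8]
t 9.6833 tool shift mm [  49.3  259.  -255.2] turn deg [ 0.1 -0.   0. ] | then-shift if turned first [  49.2  258.5 -255.7]
t 9.6833 tool shift mm [  49.3  259.  -255.2] turn deg [17. -0.  0.] | then-shift if turned first [  49.2  173.  -319.8]
```

View pics/w10.png

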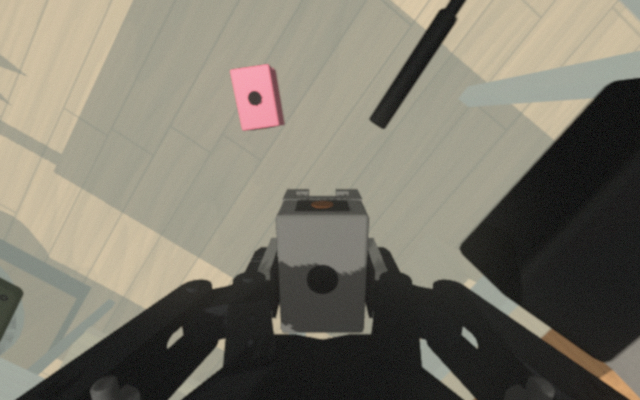

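carry_out(
  commands=[
    [-1,0,0.02,-0.0195,0,0,0],
    [-1,0,0.0217,-0.0215,0,0,0],
    [-1,0,0.0217,-0.0215,0,0,0],
    [-1,0,0.0217,-0.0215,0,0,0],
    [-1,0,0.0217,-0.0215,0,0,0],
    [-1,0,0.0217,-0.0215,0,0,0],
    [-1,0,0.0217,-0.0215,0,0,0],
    [-1,0,0.0217,-0.0215,0,0,0],
    [-1,0,0.0217,-0.0215,0,0,0],
    [-1,0,0.0217,-0.0215,0,0,0],
    [-1,0,0.0217,-0.0215,0,0,0],
    [-1,0,0.02,-0.019,0,0,0],
  ],
)

```text
t: 10.68
eef_pos: [526.6, 20.4, 208.5]
eef_rot: [0.323, 0.631, -0.325, 0.626]
force: [0.6, -1.0, -2.1]
grip_width: 38.9
```

carry_out(
  commands=[
    [-1,0,0,0,5.6,0,0],
    [-1,0,0,0,5.6,0,0],
    [-1,0,0,0,5.7,0,0],
    [-1,0,0,0,0,0,5],
    [-1,0,0,0,0,0,5],
    [-1,0,0,0,0,0,5],
    [-1,0,0,0,0,0,5],
    [-1,0,0,0,0,0,5],
    [-1,0,0,0,0,0,5],
    [-1,0,0,0,0,0,0],
    [-1,0,0,0,0,0,0],
    [-1,0,0,0,0,0,0],
  ],
)

```text
t: 11.68
eef_pos: [528.6, 18.2, 211.0]
eef_rot: [0.547, 0.448, -0.251, 0.661]
force: [0.1, -0.1, -1.4]
grip_width: 38.7
```

```bash
python3 - <<'E'
from h import *
p,R=target(-45,-13);plan(p+[0,0,80],R);plan(p,R);where()
E
```

```text
t 11.6833 tool shift mm [ 43.  -23.1  -2.6] turn deg [ 0.1 -0.1  0.1] | then-shift if turned first [ 42.9 -23.2  -2.6]
t 11.6833 tool shift mm [112.4 -63.   -2.5] turn deg [ 0.1 -0.1  0.1] | then-shift if turned first [112.2 -63.2  -2.6]
laser in rail [18.2, -2.6, 99.2] force rail [-0.6, -0.2, -1.3] w 38.65368177350303 t 11.6833
```

carry_out(
  commands=[
    [-1,0.011,-0.0071,-0.0005,0,0,0],
    [-1,0.0125,-0.007,-0.0005,0,0,0],
    [-1,0.0125,-0.007,-0.0005,0,0,0],
    [-1,0.0125,-0.007,-0.0005,0,0,0],
    [-1,0.0125,-0.007,-0.0005,0,0,0],
    [-1,0.0125,-0.007,0,0,0,0],
    [-1,0.0125,-0.007,0,0,0,0],
    [-1,0.0125,-0.007,0,0,0,0],
    [-1,0.0125,-0.007,0,0,0,0],
    [-1,0,0,0,0,0,0],
    [-1,0,0,0,0,0,0],
  ],
)

```text
t: 12.6
eef_pos: [529.3, 21.4, 83.6]
eef_rot: [0.547, 0.448, -0.25, 0.661]
force: [-0.7, -0.7, -1.7]
grip_width: 39.2
```

```bash
python3 - <<'E'
from h import *
p,R=target(-45,-13);plan(p,R);where();snap('wrist','w11');snap('scene','s1');crop('s1',200,170,360,300,5,'c9')
E
```

```text
t 12.6 tool shift mm [ 1.  -1.   0.2] turn deg [ 0.1 -0.1  0.1] | then-shift if turned first [ 1.  -1.   0.2]
laser in rail [-44.0, 0.2, -12.0] force rail [-1.6, -0.4, -1.0] w 39.1888424082105 t 12.6
```

View pics/w11.png

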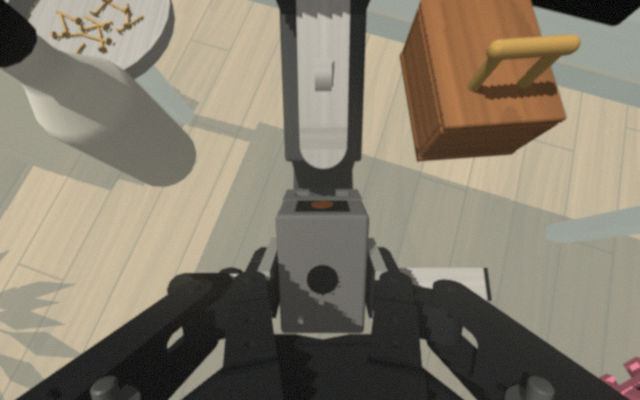

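View pics/c9.png

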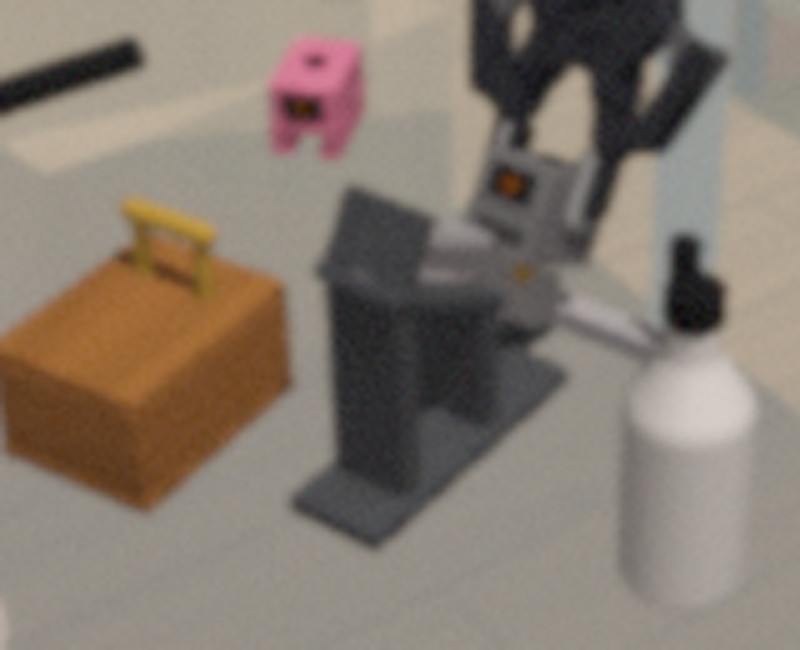

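```bash
python3 - <<'E'
from h import *
c=load('w11');crop('w11',270,30,380,220,4,'c10')
for m in((0,0,0),(45,0,3),(12,12,0),(12,-12,0),(77,22,10)):print(m,proj(c,s2w(rail2stand(m),TH)).round(1))
p,R,s=cur();o=p+R@OFF
for m in((30,20,46),(30,-20,46),(-30,20,46),(30,20,0)):
    rx,ry,rz=railR();print('laser',m,proj(c,o+R@np.array([-m[2],m[0],-m[1]])).round(1))
print('tip depth',px(c,323,160),s2w(rail2stand([5,0,0]),TH), [px(c,323,v)[2].round(1) for v in range(60,170,10)])
E
```

```text
(0, 0, 0) [322.6 169.1]
(45, 0, 3) [322.9  75. ]
(12, 12, 0) [299.1 145.7]
(12, -12, 0) [346.3 145.8]
(77, 22, 10) [269.9 -10.9]
laser (30, 20, 46) [275.9 213.9]
laser (30, -20, 46) [372.  213.9]
laser (-30, 20, 46) [281.7 333.7]
laser (30, 20, 0) [288.4 187.6]
tip depth [572.65356972  35.45737035 101.34611222] [572.40875366  35.56680042 102.5       ] [np.float64(127.3), np.float64(126.9), np.float64(125.0), np.float64(120.5), np.float64(117.4), np.float64(116.2), np.float64(113.6), np.float64(110.3), np.float64(108.7), np.float64(104.5), np.float64(101.3)]
```

View pics/c10.png

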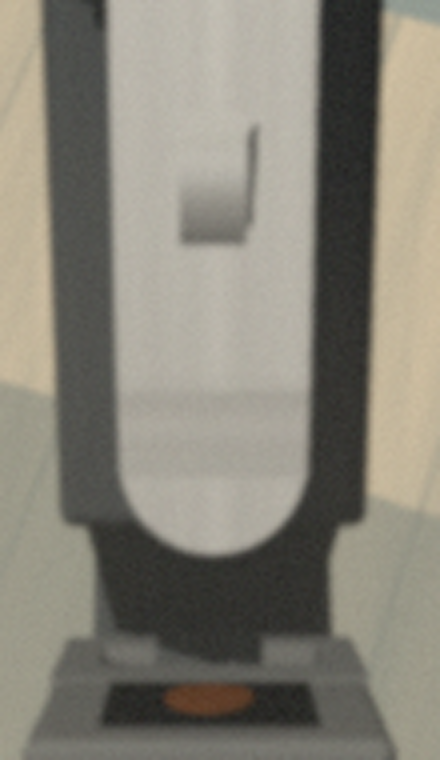

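carry_out(
  commands=[
    [-1,0.0013,0.004,0,0,0,0],
    [-1,0,0.005,0,0,0,0],
    [-1,0,0.005,0,0,0,0],
    [-1,0,0.005,0,0,0,0],
    [-1,0,0.005,0,0,0,0],
    [-1,0,0.003,0,0,0,0],
    [-1,0,0,0,0,0,0],
  ],
)

```text
t: 13.28
eef_pos: [552.7, 28.6, 97.5]
eef_rot: [0.548, 0.447, -0.25, 0.662]
force: [0.2, 0.6, -1.0]
grip_width: 38.8
```

```bash
python3 - <<'E'
from h import *
where();print(cur()[2]['force'],cur()[2]['wrist_torque'])
snap('wrist','w12');snap('scene','s2');crop('s2',240,180,340,260,7,'c11')
E
```

```text
laser in rail [-15.9, -0.4, -12.2] force rail [-0.1, 0.4, -1.1] w 38.804729668812264 t 13.2833
[ 0.24788824  0.55085864 -0.98341356] [-0.07852531  0.32736933 -0.04141939]
```

View pics/w12.png

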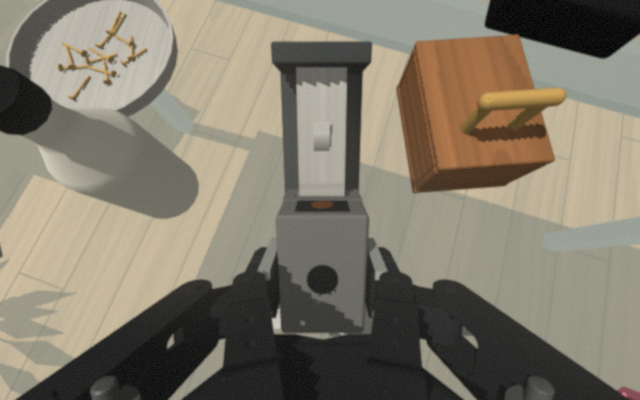

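View pics/c11.png

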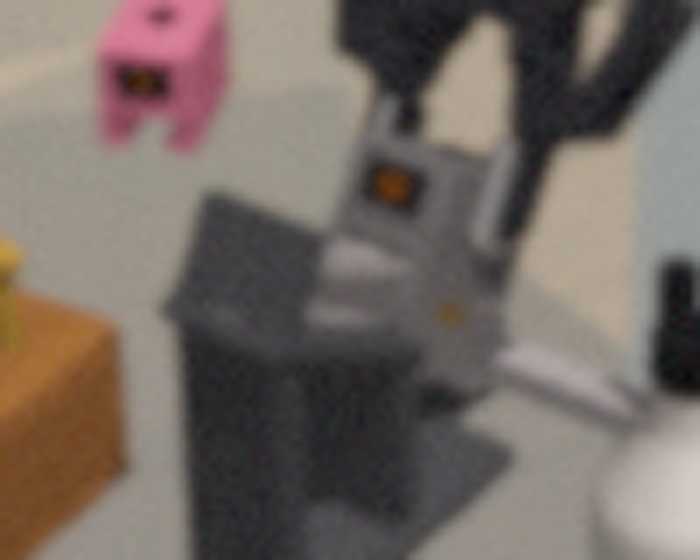

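carry_out(
  commands=[
    [-1,0.0007,0.004,0,0,0,0],
    [-1,0.0008,0.005,0,0,0,0],
    [-1,0,0.005,0,0,0,0],
    [-1,0,0.005,0,0,0,0],
    [-1,0,0,0,0,0,0],
  ],
)

```text
t: 13.8
eef_pos: [569.5, 34.0, 106.0]
eef_rot: [0.548, 0.447, -0.25, 0.662]
force: [0.1, 0.1, -0.7]
grip_width: 38.9
```

```bash
python3 - <<'E'
from h import *
where()
E
```

```text
laser in rail [3.7, -0.6, -13.7] force rail [-0.2, 0.0, -0.7] w 38.87228321387287 t 13.8
```

carry_out(
  commands=[
    [-1,0.0008,0,0,0,0,0],
    [-1,0.0005,0,0,0,0,0],
    [-1,0,0,0,0,0,0],
    [-1,0,0,0,0,0,0],
  ],
)

```text
t: 14.13
eef_pos: [568.5, 34.3, 103.7]
eef_rot: [0.548, 0.447, -0.25, 0.661]
force: [-1.1, 0.6, 0.5]
grip_width: 38.6
```

```bash
python3 - <<'E'
from h import *
where()
E
```

```text
laser in rail [1.7, 0.1, -15.2] force rail [-0.5, 0.9, 0.9] w 38.62873269845805 t 14.1333
```

carry_out(
  commands=[
    [-1,0,0.004,0,0,0,0],
    [-1,0,0.004,0,0,0,0],
    [-1,0,0.004,0,0,0,0],
    [-1,0,0.003,0,0,0,0],
    [-1,0,0.003,0,0,0,0],
    [-1,0,0.002,0,0,0,0],
  ],
)

```text
t: 14.63
eef_pos: [575.0, 38.9, 108.2]
eef_rot: [0.543, 0.455, -0.254, 0.658]
force: [-48.5, -19.4, 27.3]
grip_width: 39.0
```

```bash
python3 - <<'E'
from h import *
where()
E
```

```text
laser in rail [10.2, 2.5, -15.1] force rail [-31.6, -3.1, 49.7] w 38.96841165263169 t 14.6333
```

carry_out(
  commands=[
    [-1,0,-0.005,0,0,0,0],
    [-1,0,-0.005,0,0,0,0],
    [-1,0,0,0,0,0,0],
  ],
)

```text
t: 14.88
eef_pos: [574.4, 36.6, 107.4]
eef_rot: [0.547, 0.449, -0.251, 0.661]
force: [-11.6, -4.8, 6.8]
grip_width: 39.0
```

```bash
python3 - <<'E'
from h import *
where();p,R=target(5,-14);plan(p,R);snap('wrist','w13')
E
```

```text
laser in rail [9.1, 0.4, -15.2] force rail [-7.5, -0.9, 12.2] w 39.04332387432682 t 14.8833
t 14.8833 tool shift mm [-1.2 -4.1  0.3] turn deg [ 0.1 -0.1  0.2] | then-shift if turned first [-1.2 -4.1  0.3]
```

View pics/w13.png

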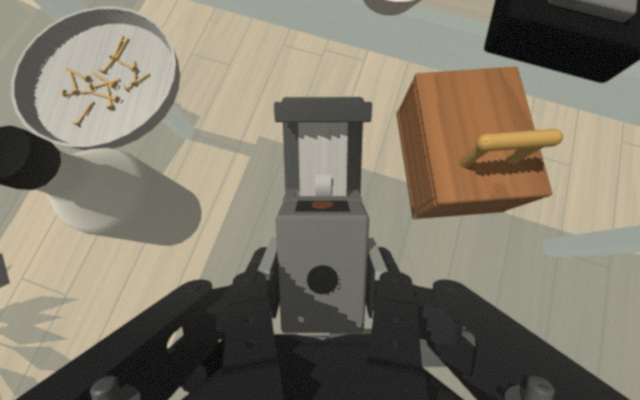

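carry_out(
  commands=[
    [-1,0,-0.003,0,0,0,0],
    [-1,0,-0.002,0,0,0,0],
    [-1,-0.0013,0,0,0,0,0],
    [-1,-0.001,0,0,0,0,0],
    [-1,0,0,0,0,0,0],
    [-1,0,0,0,0,0,0],
  ],
)

```text
t: 15.43
eef_pos: [571.6, 35.4, 108.1]
eef_rot: [0.547, 0.447, -0.25, 0.661]
force: [-0.2, -0.0, -1.7]
grip_width: 38.6
```

```bash
python3 - <<'E'
from h import *
where();p,R=target(5,-13);plan(p,R);c=snap('wrist','w14');crop('w14',260,80,390,240,5,'c12')
E
```

```text
laser in rail [6.7, 0.1, -13.1] force rail [-1.0, 0.0, -1.4] w 38.633089304113504 t 15.4333
t 15.4333 tool shift mm [-0.1 -1.7  0.1] turn deg [ 0.1 -0.1 -0. ] | then-shift if turned first [-0.1 -1.7  0.1]
```

View pics/c12.png

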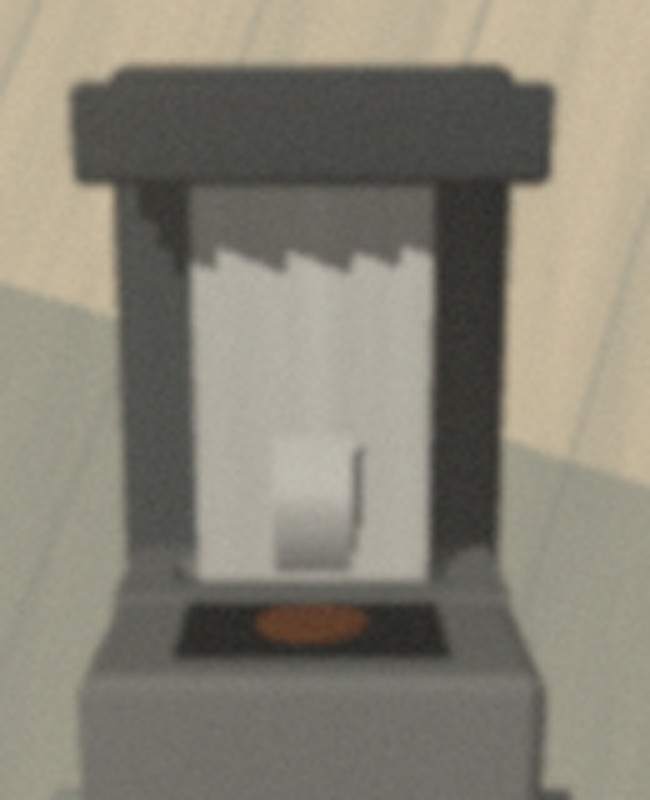

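carry_out(
  commands=[
    [-1,0,0.001,0,0,0,0],
    [-1,0,0.001,0,0,0,0],
    [-1,0,0.001,0,0,0,0],
    [-1,0,0.001,0,0,0,0],
    [-1,0,0.001,0,0,0,0],
    [-1,0,0.001,0,0,0,0],
  ],
)

```text
t: 15.98
eef_pos: [576.1, 37.0, 110.9]
eef_rot: [0.547, 0.448, -0.251, 0.661]
force: [-2.1, -0.9, -0.1]
grip_width: 38.7
```

```bash
python3 - <<'E'
from h import *
where()
E
```

```text
laser in rail [12.3, 0.2, -13.0] force rail [-2.0, -0.1, 1.0] w 38.72263633366947 t 15.9833
```

carry_out(
  commands=[
    [-1,0,0.001,0,0,0,0],
    [-1,0,0.001,0,0,0,0],
    [-1,0,0.001,0,0,0,0],
    [-1,0,0.001,0,0,0,0],
  ],
)

```text
t: 16.32
eef_pos: [580.0, 38.0, 113.4]
eef_rot: [0.548, 0.447, -0.25, 0.661]
force: [-2.2, -0.1, 0.9]
grip_width: 38.7
```

```bash
python3 - <<'E'
from h import *
where()
E
```

```text
laser in rail [17.1, -0.1, -12.8] force rail [-1.4, 0.6, 1.8] w 38.657028848016985 t 16.3167
```

carry_out(
  commands=[
    [-1,0,0.003,0,0,0,0],
    [-1,0,0.003,0,0,0,0],
    [-1,0,0.003,0,0,0,0],
    [-1,0,0.003,0,0,0,0],
    [-1,0,0.002,0,0,0,0],
    [-1,0,0.002,0,0,0,0],
    [-1,0,0,0,0,0,0],
  ],
)

```text
t: 16.9
eef_pos: [593.5, 42.5, 121.6]
eef_rot: [0.548, 0.447, -0.25, 0.662]
force: [-1.1, -0.8, 1.4]
grip_width: 39.2
```

```bash
python3 - <<'E'
from h import *
where()
E
```

```text
laser in rail [33.5, -0.0, -12.9] force rail [-0.4, -0.5, 1.9] w 39.1657129684268 t 16.9
```

carry_out(
  commands=[
    [-1,0,0.002,0,0,0,0],
    [-1,0,0.002,0,0,0,0],
    [-1,0,0.002,0,0,0,0],
    [-1,0,0.002,0,0,0,0],
    [-1,0,0.002,0,0,0,0],
    [-1,0,0.001,0,0,0,0],
    [-1,0,0,0,0,0,0],
  ],
)

```text
t: 17.48
eef_pos: [602.0, 45.6, 126.6]
eef_rot: [0.547, 0.447, -0.25, 0.661]
force: [-0.4, -0.3, -1.1]
grip_width: 39.0
```

```bash
python3 - <<'E'
from h import *
where();snap('wrist','w15')
E
```

```text
laser in rail [43.8, 0.2, -13.1] force rail [-1.0, -0.1, -0.7] w 38.95873451304223 t 17.4833
```

View pics/w15.png

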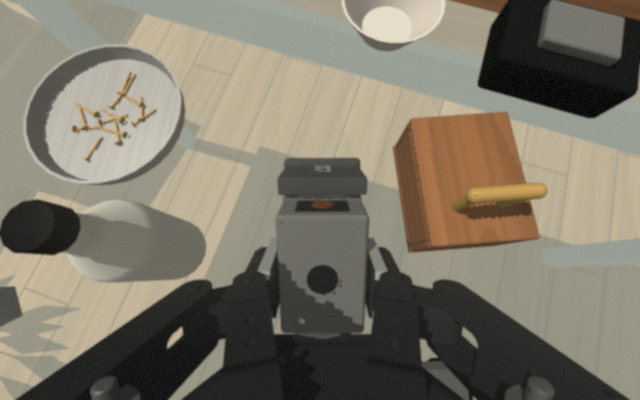

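carry_out(
  commands=[
    [-1,0.001,0.001,0,0,0,0],
    [-1,0,0.001,0,0,0,0],
    [-1,0,0.001,0,0,0,0],
    [-1,0,0.001,0,0,0,0],
    [-1,0,0,0,0,0,0],
  ],
)

```text
t: 17.95
eef_pos: [604.6, 46.7, 126.8]
eef_rot: [0.547, 0.448, -0.251, 0.661]
force: [-3.8, -2.5, -2.6]
grip_width: 38.7
```

```bash
python3 - <<'E'
from h import *
where()
E
```

```text
laser in rail [46.3, 0.4, -14.3] force rail [-5.1, -1.2, -0.0] w 38.7289522253984 t 17.95
```

carry_out(
  commands=[
    [-1,0,-0.0015,0,0,0,0],
    [-1,0,-0.0018,0,0,0,0],
    [-1,0.0007,0,0,0,0,0],
    [-1,0.0005,0,0,0,0,0],
    [-1,0,0,0,0,0,0],
    [-1,0,0,0,0,0,0],
  ],
)

```text
t: 18.45
eef_pos: [603.7, 46.0, 125.2]
eef_rot: [0.548, 0.447, -0.25, 0.661]
force: [0.0, -0.2, -1.5]
grip_width: 39.0
```

```bash
python3 - <<'E'
from h import *
where()
E
```

```text
laser in rail [44.7, 0.1, -15.1] force rail [-0.8, -0.2, -1.3] w 38.96914328846723 t 18.45
```

carry_out(
  commands=[
    [0.3,0,0,0,0,0,0],
    [0.3,0,0,0,0,0,0],
    [0.3,0,0,0,0,0,0],
    [0.3,0,0,0,0,0,0],
    [0.3,0,0,0,0,0,0],
  ],
)

```text
t: 18.87
eef_pos: [603.7, 46.0, 125.3]
eef_rot: [0.548, 0.447, -0.25, 0.661]
force: [-0.1, -0.5, 0.6]
grip_width: 55.8
```

```bash
python3 - <<'E'
from h import *
where();snap('wrist','w16')
E
```

```text
laser in rail [44.7, -0.0, -15.0] force rail [0.0, -0.4, 0.6] w 55.78204533162874 t 18.8667
```

View pics/w16.png

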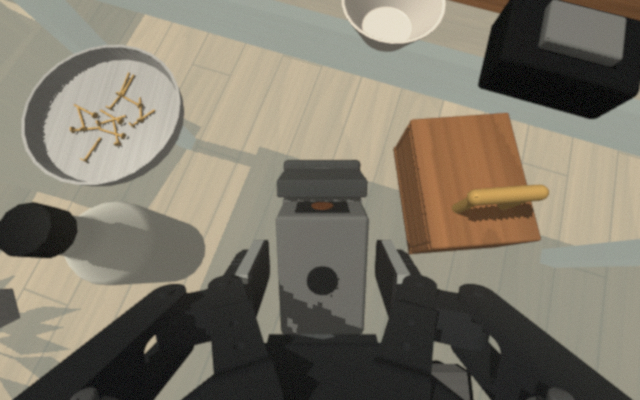

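carry_out(
  commands=[
    [0.3,-0.01,0,0,0,0,0],
    [0.3,-0.02,0,0,0,0,0],
    [0.3,-0.02,0,0,0,0,0],
    [0.3,-0.025,0,0,0,0,0],
    [0.3,-0.025,0,0,0,0,0],
    [0.3,-0.025,0,0,0,0,0],
    [0.3,-0.02,0,0,0,0,0],
    [0.3,0,0,0,0,0,0],
    [0.3,0,0,0,0,0,0],
  ],
)

```text
t: 19.67
eef_pos: [535.2, 22.5, 252.6]
eef_rot: [0.548, 0.446, -0.25, 0.662]
force: [0.4, 0.2, 0.4]
grip_width: 55.4
```

```bash
python3 - <<'E'
from h import *
c=snap('wrist','w17');snap('scene','s3');crop('s3',200,170,360,300,5,'c13');crop('w17',220,40,460,280,3,'c14')
from h import *
rx,ry,rz=railR();o=s2w(rail2stand([45,0,-15]),TH)
for m in((30,20,46),(30,-20,46),(-30,20,46),(-30,-20,46)):print(m,((proj(c,o+rx*m[0]+ry*m[1]+rz*m[2])-[220,40])*3).round(1))
E
```

```text
(30, 20, 46) [237.6 371.4]
(30, -20, 46) [369.8 371.6]
(-30, 20, 46) [241.2 557.5]
(-30, -20, 46) [365.7 557.6]
```

View pics/c14.png

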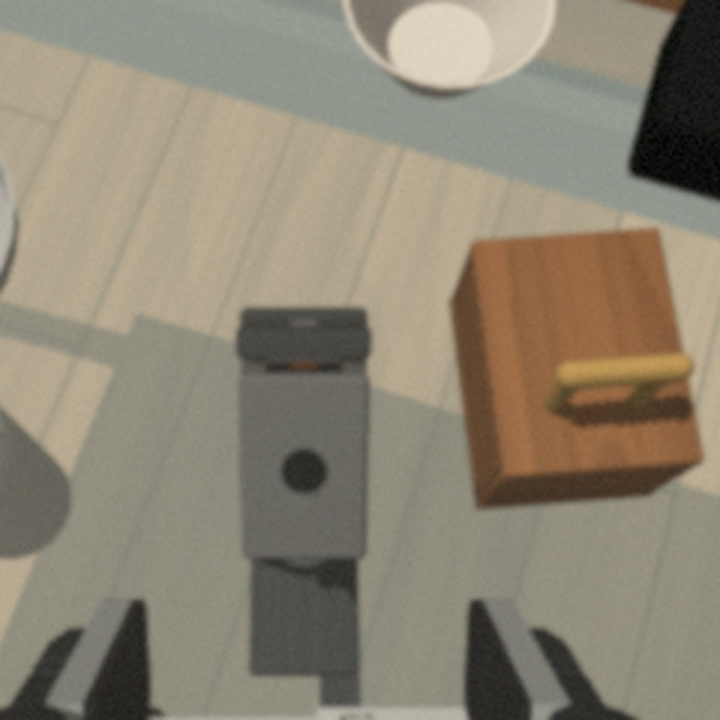

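View pics/c13.png

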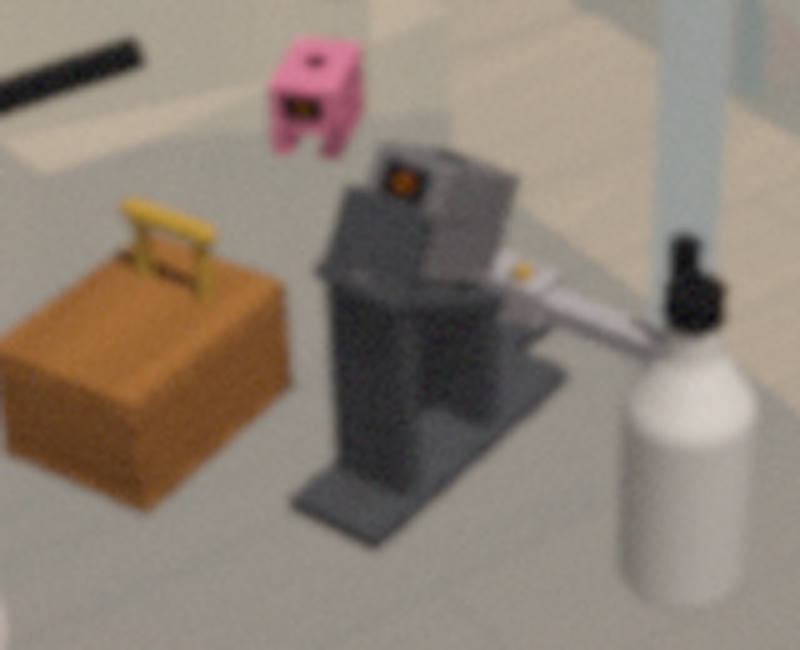

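```bash
python3 - <<'E'
from h import *
a=load('scene0')['image'].astype(int);b=snap('top','t2');t0=load('top0')['image'].astype(int)
d=np.abs(b['image'].astype(int)-t0).sum(2)
v=np.hstack([b['image'],]);cv2.imwrite('pics/t2d.png',(np.clip(d,0,255)).astype(np.uint8))
print(robot.get_state()['force'],robot.get_state()['t'])
E
```

```text
[-0.26656428 -0.08282751 -0.11251803] 19.8167
```

View pics/t2.png

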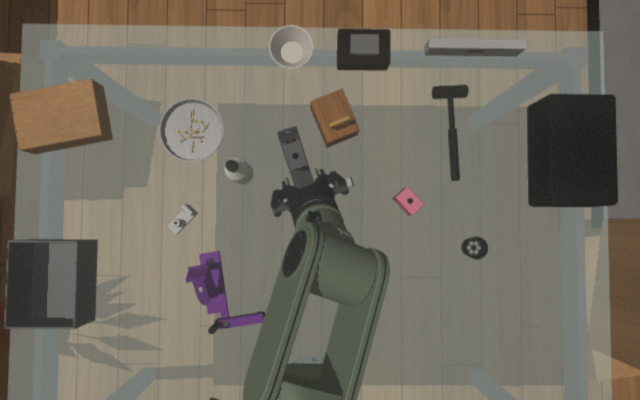

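View pics/t2d.png

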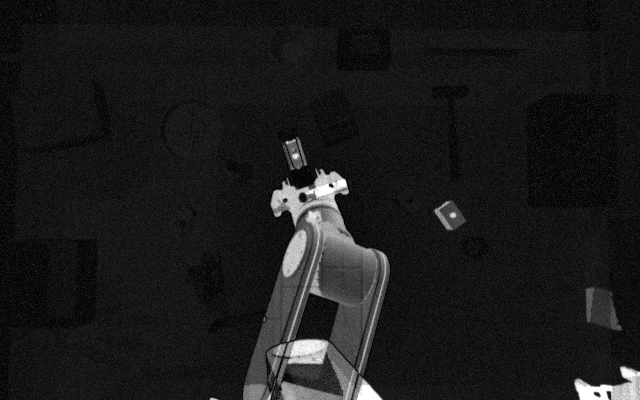

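The difference image shows only the laser, the stand area and the arm changed; everything else on the table is in place. Handing in.

```bash
python3 -c "
from cell import robot
print(robot.sign_off())"
```

```text
the job is handed in; nothing more can be done
None
```

I pulled the side foot out 59 mm to its end stop. The lock button shows up through its hole. I then slid the laser head up the rail to its stop, backed it off about 2 mm to home, released it and moved the arm clear.

- **Laser position:** in the last wrist picture its top corners are within about 1 mm of the predicted home position, and it stayed put after release.
- **Other objects:** comparing top views from before and after, only the laser, the stand area and the arm had changed. The wrist force at the end was near zero.
- **Setback:** my first push over the roller, with the laser held down on the flange, jammed at about 60 N on the wrist. I backed off, lifted the laser about 2 mm, and it then went over with only 1 to 2 N.
- **Not confirmed:** the camera cannot see the roller once the laser covers it. That it clicked in is inferred from the upward force disappearing as the notch reached it, and from the final position. The easy second pass does not itself test the click, because the laser was lifted.

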